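# Clamp a plaster press mould in its bench holder

## Robot

A 6-joint arm with a two-finger parallel gripper is mounted at the origin on the work surface. World frame = base frame: x ahead of the robot, y to its left, z up, the work surface at z = 0. Lengths are in m, angles in rad, forces in N, time in s.
With the tool pointing down it reaches from about 0.275 to 0.825 m from the base axis. Payload 5.2 kg.
Tool frame: the origin (TCP) lies on the centre line of the jaws, within the pads' length; the fingertips stand 14 mm ahead of it and the grasp point (between the pads) lies 5 mm behind it; z points along the fingers, y is the line along which they close (so a half turn about z gives the same grasp; the last joint's range is limited). The gripper opens to 93 mm and grips with 3 to 60 N. Pads are 15 mm wide; open, the fingers measure 128 mm over their backs; the gripper's body (75 mm by 188 mm) begins 65 mm behind the grasp point.
Start: joints at [1.082, 0.259, 1.535, -0, 1.348, -0.203], TCP at [0.155, 0.528, 0.194] pointing down, gripper open.
Joint ranges: [-3.14, 3.14], [-0.91, 2.08], [0.19, 2.58], [-1.22, 4.36], [0.22, 2.71], [-3.12, 3.12]. Speed limits (rad/s): [2.57, 2.57, 3.14, 3.14, 3.14, 3.14].

## Interface

Orientations are given as a 3x3 rotation matrix whose columns are the frame's x, y, z axes.
In Python, from cell import manip, optics, ticket gives the robot as it stands.
- The arm moves only by the tool send_rows, never from a script. Its argument "commands" is text: rows parted by semicolons, each of 5 numbers parted by spaces: the closure, from 0 (fully open) to 1 (shut), then the shift along the tool's x, y, z normalised to -1 to 1, where 1 is 0.3 m, then the turn about the tool's z normalised to -1 to 1, where 1 is pi/4 rad. In form: claw tx ty tz twist; .... A call has 1 to 8 rows; each row is the pose to reach, as a shift and turn from the pose commanded when the call began, along the tool's axes at that moment; what a row does not reach only later rows make up. A row lasts 1/8 s, in which the tool goes at most 62.5 mm and 10.7 degrees, less where a joint would pass 70% of its speed; a pose out of reach is approached as far as the arm can. A call with a number of a shift or a turn outside -1 to 1 is refused whole. A call with a gripper value outside its range is refused whole. The fingers move at their own pace and stop on an object; the grip force is fixed at half the most. Time passes only in rows, so rows that repeat a pose let the fingers close. It gives the time, the measured TCP pose, the force, the opening and the grip force at its end, in the units of the state.
- manip.get_state(): the state, without advancing time (a new reading comes with each control period).
- optics.camera(name): name is "scene" or "side" or "wrist"; returns a dict with "color" (480x640x3 uint8, blue, green, red), "depth" (480x640 float32, m along the optical axis (not along the pixel's ray), 0 where there is no reading), "K" (3x3 intrinsics, pixels), "k1" (the pictures are not rectified: a ray, as slopes to the right and down, at radius r is drawn at 1 + k1 r^2 times it, then the intrinsics apply), "extrinsics" (4x4, takes a point from world to camera coordinates). Camera axes: x right, y down, z forward; pixel columns grow to the right and rows downward; lengths in m; the calibration is good to about 2 mm. A picture is of the moment at which its call begins.
- ticket.sign_off(): hands the job in; it is judged then, once.
The state is a dict: "t": time; "joint_positions": joint angles; "qd": joint speeds; "tau": joint torques, N m; "tcp_pos": TCP position; "eef_rot": TCP orientation; "contact_force": force on the tool from outside, world axes, zero at the start; "torque": the same for the moment, N m; "width": finger opening in m; "grip_force": force on a finger pad.
Only numpy, scipy, OpenCV 4.12 (cv2) and the standard library are available. Lean on these libraries where they do the work, as an engineer would, in place of code of your own. Each camera call takes 0.05 s, during which the arm holds its last target. There are 200 camera calls.

## Task

Slide the plaster press mould along its wooden holder until it is fully home against the end fence, then push the holder's cam lever round its quarter turn until it comes up firmly against the stop pin, so that the cam clamps the mould. Work by feel and gently: never push the mould or the lever harder than 25 newtons, leave nothing touching them at the end, and leave the cup, jar and bowl alone.

Things in the scene. Friction and masses are not known exactly. Their poses are not given: they have to be found in the camera images.
- holder: Plywood base 310 x 290 mm, 18 mm thick, fixed to the bench. Origin: its underside, at bench height, below where the seated mould's centre belongs; x along the mould's sliding direction to the end fence, z up. It spans x -200 to 110, y -210 to 80 mm. The mould slides between the side fence (inner face y = +50, top 50 mm above the bench) and a low rail (inner face y = -55, top 28 mm): 5 mm side play.
- end_fence (a point): Middle of the top edge of the end fence's inner face, a wooden strip across the holder: x = 60, y = 0 mm in the holder's frame, 50 mm above the bench. The mould's +x face touches it when home.
- mould: Loose plaster block, 120 (x) x 100 (y) x 50 mm, round dish hollow in its top (75 mm wide, 26 deep). Origin: centre of its underside, 18 mm above the bench; top at 68 mm. 0.4 to 0.8 kg; sliding takes 2 to 9 N. Starts 55 to 95 mm short of home, its x along the holder's. Home: origin at x = 0 in the holder's frame; the cam then presses its +y face to the side fence (y = 0).
- cam_lever (a joint): Cam lever angle, rad: 0 open, handle along the holder's -y; grows clockwise seen from above; at 1.57 the handle points along the holder's -x. Starts at 0 to 0.25; meets the stop pin at 1.45 to 1.69. The stiff hinge stays where left; where the pin is set is not measured: feel for it. The hinge takes 3 to 5 N at the grip, rising to at most 12 N in the last 1.1 rad as the cam bears on the mould.
- pivot (a point): Point on the lever's upright hinge axis, 55 mm above the bench, at x = 10, y = -88 mm in the holder's frame. x axis along the handle, z up. Below the bar, 31 to 47 mm above the bench, is the steel cam disc (radius 28 mm, centre 10 mm off the axis).
- grip (a point): Point inside the lever's black round grip, 105 mm from the hinge axis, 55 mm above the bench. The grip is 22 mm thick, from 72 to 135 mm off the axis; the steel bar nearer in is 14 mm wide, 12 high. x outward along the handle, z up; the lever travels towards this frame's -y, so it is pushed on its +y side. 26 mm are free under it above the base.
- stop: The lever's stop, on the holder: a short curved steel track with an upright pin, 10 mm diameter, top 70 mm above the bench, 61 mm from the hinge axis. Origin on the hinge axis at bench height, x along the holder's -x; this pose says nothing of where along the track the pin is set. The lever's steel bar meets the pin between lever angles 1.45 and 1.69.
- bisque_cup: Bystander: unglazed terracotta cup, 80 mm diameter, 85 mm high; origin at the centre of its underside.
- glaze_jar: Bystander: closed white jar with black cap, 72 mm diameter, 100 mm high; origin at the centre of its underside.
- bowl: Bystander: white bowl, 120 mm diameter, 50 mm high; origin at the centre of its underside.
Things that resemble listed ones, but are neither listed nor needed, are in the scene too. Leave any blue, purple or yellow look-alike of the mould alone.

How it is judged:
On the way, in this order (a step that is already met when the one before it is completed fails the run):
1. the mould is home against the end fence while the lever is still open (x of mould in the frame of holder above -0.003 m and value of joint cam_lever below 0.5 rad), for 0.2 s.
2. the lever is up against the stop pin (contact force between cam_lever and stop above 0.2 N and value of joint cam_lever above 1.3 rad), for 0.2 s.
At the end, for the whole second after the job is handed in: The mould lies within 3 mm of the end fence, within 2 mm of the side fence and square to it (0.03 rad), at rest and clamped by the cam; the lever bears on the stop pin (over 0.2 N) (all of step 2 and x of mould in the frame of holder above -0.003 m and y of mould in the frame of holder above -0.002 m and angle between the x axis of mould and the x axis of holder, either way round below 0.03 rad and contact force between cam_lever and mould above 2 N and linear speed of mould below 0.01 m/s); the robot touches nothing.
It fails at once if the robot pushes the lever harder than 25 N (contact force between any of the fingers, the arm and cam_lever above 25 N).
It fails at once if the robot pushes the mould harder than 25 N (contact force between any of the fingers, the arm and mould above 25 N).
It fails at once if the cup, jar or bowl is moved more than 20 mm (distance of any of bisque_cup, glaze_jar, bowl from where it was at the start of the episode above 0.02 m).
It also fails if it takes over 72 s, if anything falls off the work surface, if the arm or the gripper's body presses on something with over 40 N, if the wrist force passes 120 N, or if a joint passes its speed limit or range.

## Working session

There is one attempt and no reset: what is moved stays moved. The work goes in short steps, Python scripts to look and compute and a tool call to move; the robot and the scene stay as the last step left them, time stands still between calls to the robot, and variables do not carry over. Pictures are saved under pics/ and viewed, at most 10 in all, crops included, and the job is handed in when it is done.

Besides the shell and the picture viewer there is one more tool, called after "Request:" by a JSON object that holds its "api" and its "payload", one argument or row to a line. send_rows: Moves the arm, as the interface text tells. Its arguments: {"type":"object","properties":{"commands":{"type":"string"}},"required":["commands"]}

```bash
ls; mkdir -p pics; python3 - <<'E'
from cell import manip, optics
import cv2, numpy as np, pickle
s=manip.get_state(); print({k:np.round(v,3).tolist() for k,v in s.items()})
D={}
for n in("scene","side","wrist"):
    D[n]=optics.camera(n); cv2.imwrite(f"pics/{n}0.png",D[n]["color"]); print(n,D[n]["K"].tolist(),D[n]["k1"],np.round(D[n]["extrinsics"],3).tolist())
pickle.dump(D,open("d0.pkl","wb"))
E
```

```text
pics
{'t': 0.0, 'joint_positions': [1.082, 0.259, 1.536, -0.0, 1.348, -0.203], 'qd': [-0.0, -0.0, 0.0, 0.001, 0.001, 0.001], 'tau': [-0.0, -43.729, -28.4, 0.072, 0.041, -0.0], 'tcp_pos': [0.155, 0.527, 0.193], 'eef_rot': [[-0.959, 0.282, -0.001], [0.282, 0.959, -0.002], [0.0, -0.002, -1.0]], 'contact_force': [-0.189, -0.775, -0.092], 'torque': [0.008, -0.057, 0.035], 'grip_force': 0.0, 'width': 0.093}
scene [[535.0734683591986, 0.0, 339.69270909998954], [0.0, 535.0734683591986, 238.08052417520733], [0.0, 0.0, 1.0]] -0.0050286242682712635 [[0.571, 0.821, 0.015, -0.261], [0.549, -0.368, -0.75, -0.203], [-0.61, 0.437, -0.661, 1.713], [0.0, 0.0, 0.0, 1.0]]
side [[586.586846544276, 0.0, 321.45967172710095], [0.0, 586.586846544276, 239.30998595495538], [0.0, 0.0, 1.0]] -0.02475027699616923 [[0.799, -0.601, -0.008, -0.397], [-0.439, -0.576, -0.69, 0.242], [0.41, 0.555, -0.724, 1.229], [0.0, 0.0, 0.0, 1.0]]
wrist [[420.2524175248277, 0.0, 317.68618848164914], [0.0, 420.2524175248277, 238.95535511235687], [0.0, 0.0, 1.0]] -0.014246760156804967 [[0.282, 0.959, -0.002, -0.55], [0.916, -0.269, 0.299, -0.035], [0.287, -0.086, -0.954, 0.394], [0.0, 0.0, 0.0, 1.0]]
```

View pics/scene0.png

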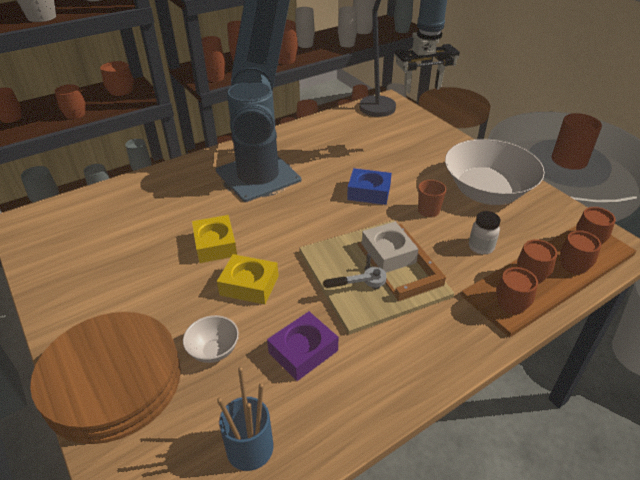

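View pics/side0.png

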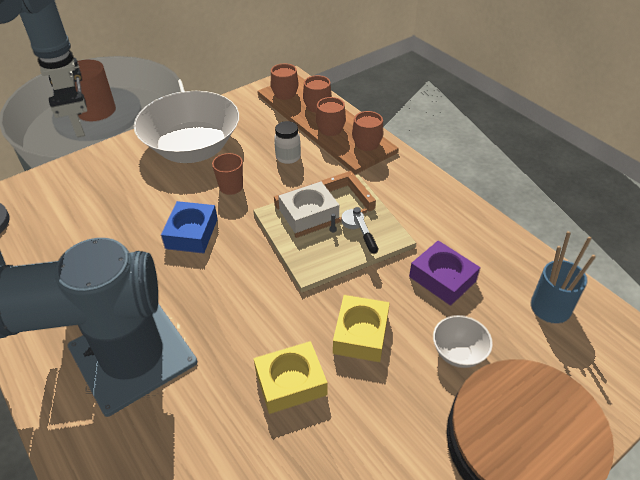

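The candidates in the scene image are the white block (390,245), blue (370,186), yellow (214,238) and (248,279), and purple (303,345). By the description it is the white one in the plywood holder with the lever, at (308,205) in the side image. I'll check it in a close crop and measure.

```bash
cat > h.py <<'E'
import numpy as np, cv2
def cloud(c):
    d=c["depth"]; K=c["K"]; v,u=np.mgrid[0:480,0:640]
    pts=np.stack([u.ravel(),v.ravel()],1).astype(float)[:,None]
    n=cv2.undistortPoints(pts,K,np.array([c["k1"],0,0,0.]))[:,0]
    z=d.ravel(); P=np.c_[n*z[:,None],z]
    E=c["extrinsics"]; W=(P-E[:3,3])@E[:3,:3]
    W[z==0]=np.nan
    return W.reshape(480,640,3)
def ray(c,px,h):
    n=cv2.undistortPoints(np.array(px,float).reshape(-1,1,2),c["K"],np.array([c["k1"],0,0,0.]))[:,0]
    E=c["extrinsics"]; d=np.c_[n,np.ones(len(n))]@E[:3,:3]; o=-E[:3,:3].T@E[:3,3]
    return o+d*((h-o[2])/d[:,2])[:,None]
E
python3 - <<'E'
import pickle,cv2,numpy as np
from h import *
D=pickle.load(open("d0.pkl","rb"))
a=cv2.resize(D["side"]["color"][160:300,245:425],None,fx=4.4,fy=4.2,interpolation=cv2.INTER_CUBIC)
cv2.imwrite("pics/c1.png",a)
for n in("scene","side"):
    W=cloud(D[n]); z=W[...,2]
    print(n,[np.round(W[p],3).tolist() for p in ([(245,390),(320,380),(282,340)] if n=="scene" else [(205,308),(260,320),(242,370)])])
    m=((z>.010)&(z<.026)).astype(np.uint8)
    N,l,s,c=cv2.connectedComponentsWithStats(cv2.morphologyEx(m,cv2.MORPH_OPEN,np.ones((3,3))))
    p=(320,370) if n=="scene" else (260,320)
    P=W[l==l[p]]; r=cv2.minAreaRect((P[:,:2]*1000).astype(np.float32)); print(r,len(P),np.median(P[:,2]), cv2.boxPoints(r).tolist())
E
```

```text
scene [[0.531, 0.109, 0.04], [0.698, -0.054, 0.011], [0.58, -0.087, 0.057]]
((639.7138671875, 17.944671630859375), (290.30426025390625, 148.51690673828125), 79.93285369873047) 3184 0.01522186216413235 [[541.225830078125, -111.99209594726562], [687.4560546875, -137.95318603515625], [738.201904296875, 147.88143920898438], [591.9716796875, 173.842529296875]]
side [[0.538, 0.11, 0.043], [0.463, -0.041, 0.02], [0.565, -0.098, 0.064]]
((557.04833984375, 32.35453796386719), (294.23052978515625, 314.4548645019531), 79.6841049194336) 6729 0.018348484944357316 [[376.0177307128906, -84.22713470458984], [685.3895874023438, -140.53819274902344], [738.0789794921875, 148.93621826171875], [428.70709228515625, 205.2472686767578]]
```

View pics/c1.png

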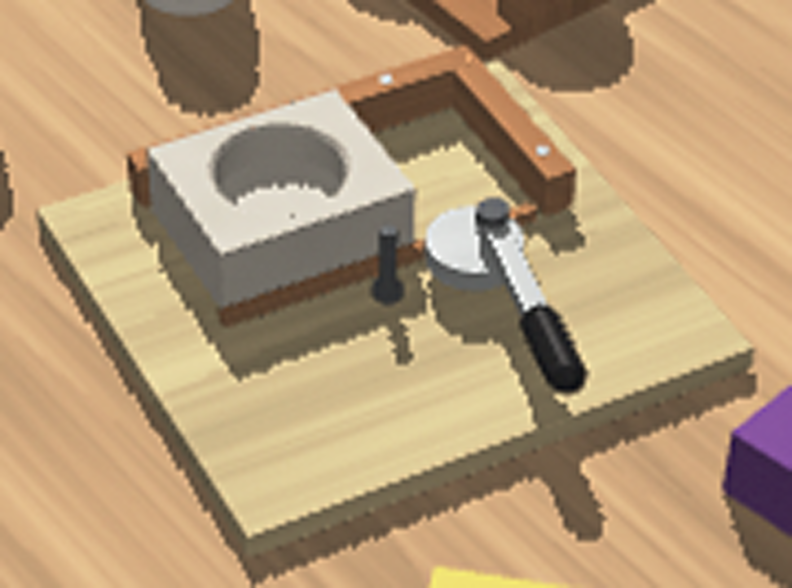

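View pics/wrist0.png

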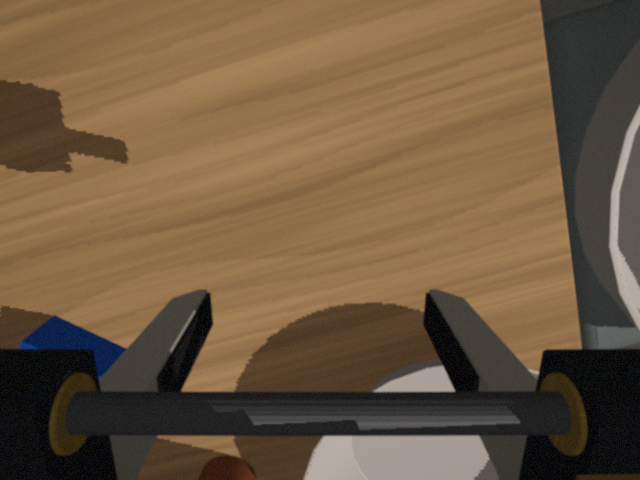

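The crop shows the white mould with its dish: top corners (150,150), (222,252), (413,190), (340,93). The fences meet at (460,60), the pin top is at (388,235), the pivot at (492,212), and the black grip runs from (540,325) to (567,380). The choice is confirmed. The wrist view only shows blue and white things off to the side.

```bash
python3 - <<'E'
import pickle,cv2,numpy as np
from h import *
D=pickle.load(open("d0.pkl","rb")); c=D["side"]
f=lambda q,h: ray(c,np.array(q)/[4.4,4.2]+[245-.4,160-.4],h)[:,:2]*1000
B=f([(40,212),(250,540),(750,352)],18.e-3)
print("base",B.round(1).tolist(), np.linalg.norm(B[1]-B[0]),np.linalg.norm(B[2]-B[1]))
# rigid fit with model corners
M=np.array([(-200,80),(-200,-210),(110,-210)],float)
def fit(M,B):
    a=M-M.mean(0);b=B-B.mean(0)
    th=np.arctan2((a[:,0]*b[:,1]-a[:,1]*b[:,0]).sum(),(a*b).sum()); R=np.array([[np.cos(th),-np.sin(th)],[np.sin(th),np.cos(th)]])
    t=B.mean(0)-R@M.mean(0); return th,R,t,(M@R.T+t-B)
th,R,t,e=fit(M,B); print("holder",th,t,e.round(1).tolist())
loc=lambda p:((p-t)@R).round(1).tolist()
T=f([(150,150),(222,252),(413,190),(340,93)],.068); print("mould top",loc(T),loc(T.mean(0)))
print("fence corner",loc(f([(458,72),(545,178)],.05)))
print("pin top",loc(f([(388,232)],.07)),"pivot",loc(f([(492,207)],.07)),"grip",loc(f([(567,375),(540,325),(555,350)],.057)))
# depth-based
for n in("scene","side"):
    W=cloud(D[n]);L=((W[...,:2]*1000-t)@R);z=W[...,2]*1000
    hsv=cv2.cvtColor(D[n]["color"],cv2.COLOR_BGR2HSV)
    m=(abs(z-68)<5)&(abs(L[...,1])<70)&(L[...,0]>-200)&(L[...,0]<60)
    print(n,m.sum(),[np.percentile(L[...,i][m],[1,99]).round(1).tolist() for i in(0,1)], "ang",cv2.minAreaRect(L[m].astype(np.float32)))
    m=(z>44)&(z<72)&(L[...,1]<-90-65)&(L[...,1]>-260)&(L[...,0]>-60)&(L[...,0]<60)&(hsv[...,2]<60)
    print("grip pts",m.sum(),np.median(L[m],0) if m.any() else 0)
E
```

```text
base [[430.9, 200.9], [379.2, -81.9], [678.8, -135.8]] 287.4724335255582 304.38533718214296
holder -0.1818988773945735 [611.87855475  88.37297181] [[-1.3, 2.3], [-2.0, -0.1], [3.3, -2.2]]
mould top [[-138.0, 48.3], [-137.8, -49.1], [-20.9, -50.5], [-18.6, 45.5]] [-78.8, -1.5]
fence corner [[62.4, 50.1], [60.4, -58.4]]
pin top [[-50.5, -77.4]] pivot [[10.3, -85.0]] grip [[-12.4, -208.6], [-6.2, -169.0], [-8.6, -189.4]]
scene 638 [[-137.6, -17.7], [-51.8, 47.7]] ang ((-78.81388854980469, -2.4228897094726562), (124.61769104003906, 102.4837417602539), 0.3763837218284607)
grip pts 152 [  -1.07048566 -190.02633477]
side 932 [[-140.4, -20.7], [-53.5, 49.9]] ang ((-79.92417907714844, -8.792137145996094), (123.00863647460938, 121.30654907226562), 0.3649614751338959)
grip pts 149 [ -13.78799915 -194.80614176]
```

Request:
{"api": "send_rows", "payload": {
  "commands": "0.6 -0.65 -0.52 0 -0.13; 0.6 -0.65 -0.52 0 -0.13; 0.6 -0.65 -0.52 0 -0.13; 0.6 -0.65 -0.52 0 -0.13; 0.6 -0.65 -0.52 0 -0.13; 0.6 -0.65 -0.52 0 -0.13"
}}

```text
t: 0.9
tcp_pos: [0.2981, 0.3232, 0.1942]
eef_rot: [[-0.983, 0.184, -0.001], [0.184, 0.983, 0.0], [0.001, 0.0, -1.0]]
contact_force: [0.6, 0.6, 0.1]
width: 0.039
grip_force: 0.0
```

Request:
{"api": "send_rows", "payload": {
  "commands": "0.6 -0.6 -0.58 0 0; 0.6 -0.6 -0.58 0 0; 0.6 -0.6 -0.58 0 0; 0.6 -0.6 -0.58 0 0; 0.6 -0.6 -0.58 0.25 0; 0.6 -0.6 -0.58 0.25 0; 0.6 -0.6 -0.58 0.25 0"
}}

```text
t: 1.78
tcp_pos: [0.4423, 0.1207, 0.1191]
eef_rot: [[-0.984, 0.18, -0.002], [0.18, 0.984, 0.0], [0.002, -0.0, -1.0]]
contact_force: [0.4, -0.2, 0.6]
width: 0.0371
grip_force: 0.0
```

```bash
python3 - <<'E'
from cell import manip, optics
import cv2
s=manip.get_state(); print(s["tcp_pos"],s["contact_force"])
c=optics.camera("wrist"); cv2.imwrite("pics/w1.png",c["color"])
E
```

```text
[0.44234143 0.12072854 0.11906547] [ 0.37361751 -0.24466087  0.55304784]
```

View pics/w1.png

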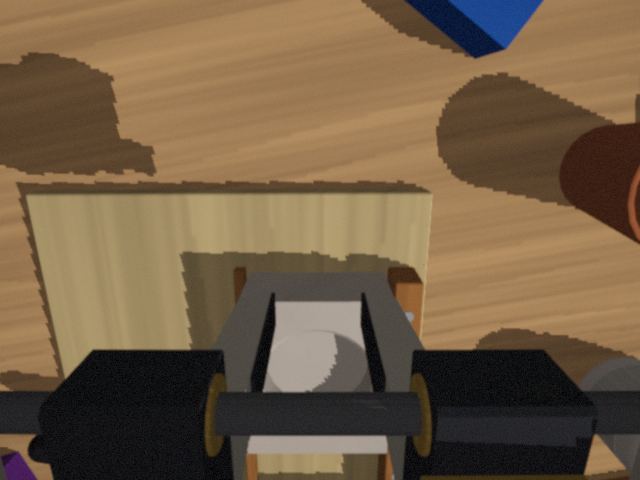

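The view shows the holder square to the tool, with the mould's near edge between the fingertips at about (320,300). I'll check the clearance numerically before descending.

```bash
python3 - <<'E'
from cell import manip, optics
import numpy as np
from h import *
c=optics.camera("wrist"); th=-.182; R=np.array([[np.cos(th),-np.sin(th)],[np.sin(th),np.cos(th)]]); t=np.array([612,88.4])
for r in (294,298,302,308,320): 
  W=ray(c,[(320,r)],.068)[0]*1000; print(r,c["color"][r,320],((W[:2]-t)@R).round(1), (cloud(c)[r,320]*1000).round(1))
print("base corners",[((ray(c,[p],.018)[0,:2]*1000-t)@R).round(1) for p in((28,195),(431,193))])
print("tcp",((manip.get_state()["tcp_pos"][:2]*1000-t)@R).round(1))
E
```

```text
294 [68 76 78] [-142.     3.4] [475.6 117.   62.1]
298 [ 96 102 111] [-139.2    3.4] [475.1 117.   69.3]
302 [152 163 173] [-136.4    3.4] [478.  116.5  69. ]
308 [153 162 175] [-132.2    3.4] [481.8 115.8  69.7]
320 [151 162 174] [-123.6    3.4] [491.  114.1  68.2]
base corners [array([-195.7, -205.2]), array([-197.2,   82.3])]
tcp [-170.9    1.2]
```

Request:
{"api": "send_rows", "payload": {
  "commands": "0.6 0 0 0.06 0; 0.6 0 0 0.12 0; 0.6 0 0 0.18 0; 0.6 0 0 0.24 0; 0.6 0 0 0.24 0; 0.6 -0.02 0 0.24 0; 0.6 -0.04 0 0.24 0; 0.6 -0.05 0 0.24 0"
}}

```text
t: 2.88
tcp_pos: [0.4593, 0.1163, 0.048]
eef_rot: [[-0.983, 0.183, 0.002], [0.183, 0.983, 0.0], [-0.002, 0.0, -1.0]]
contact_force: [-0.8, -0.1, -0.1]
width: 0.0372
grip_force: 0.0
```

Request:
{"api": "send_rows", "payload": {
  "commands": "0.6 -0.008 0 0 0; 0.6 -0.016 0 0 0; 0.6 -0.024 0 0 0; 0.6 -0.032 0 0 0; 0.6 -0.040 0 0 0; 0.6 -0.048 0 0 0; 0.6 -0.056 0 0 0; 0.6 -0.064 0 0 0"
}}

```text
t: 3.88
tcp_pos: [0.4771, 0.1128, 0.0473]
eef_rot: [[-0.983, 0.183, 0.0], [0.183, 0.983, 0.0], [-0.0, 0.0, -1.0]]
contact_force: [0.5, 0.8, -0.7]
width: 0.0368
grip_force: 0.0
```

Request:
{"api": "send_rows", "payload": {
  "commands": "0.6 -0.008 0 0 0; 0.6 -0.016 0 0 0; 0.6 -0.024 0 0 0; 0.6 -0.032 0 0 0"
}}

```text
t: 4.38
tcp_pos: [0.4866, 0.1111, 0.0472]
eef_rot: [[-0.983, 0.183, 0.0], [0.183, 0.983, -0.0], [-0.0, -0.0, -1.0]]
contact_force: [0.4, -0.0, 0.5]
width: 0.0366
grip_force: 0.0
```

```bash
python3 - <<'E'
from cell import manip, optics
import numpy as np,cv2
c=optics.camera("side"); a=c["color"][100:300,225:425]
cv2.imwrite("pics/s2.png",cv2.resize(a,None,fx=3,fy=3,interpolation=cv2.INTER_CUBIC)); print(manip.get_state()["contact_force"])
E
```

```text
[ 0.79588967 -0.46801517  0.37268987]
```

View pics/s2.png

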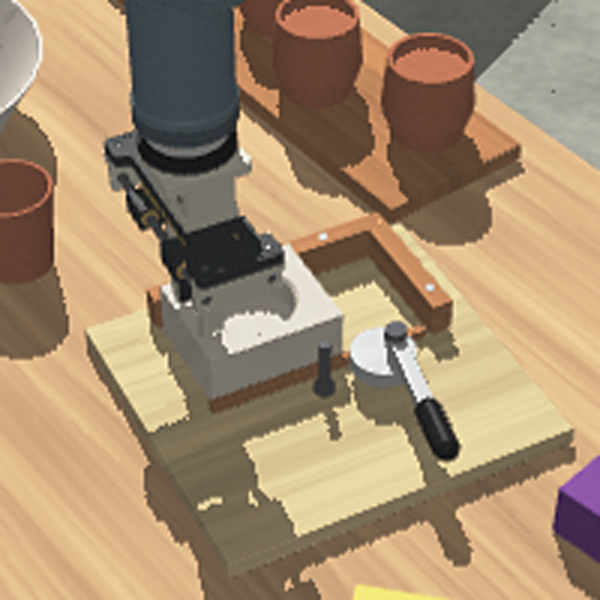

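The picture shows the mould unmoved, with its front corner at (212,350), and the fingers overlapping its near edge at about (200,300). I need a closer look before going on.

```bash
python3 - <<'E'
from cell import manip, optics
import numpy as np,cv2
from h import *
c=optics.camera("side"); s=manip.get_state(); p,Rt=np.array(s["tcp_pos"]),np.array(s["eef_rot"])
E=c["extrinsics"]; 
pts=[p+Rt@np.array(q) for q in [(0,0,.014),(0,.027,.014),(0,-.027,.014),(-.0075,-.036,.014),(.0075,-.036,.014),(0,0,-.07)]]
px=cv2.projectPoints(np.array(pts),cv2.Rodrigues(E[:3,:3])[0],E[:3,3],c["K"],np.array([c["k1"],0,0,0]))[0][:,0]
print(px.round(1).tolist())
a=cv2.resize(c["color"][175:250,260:360],None,fx=8,fy=8,interpolation=cv2.INTER_NEAREST)
for q in px: cv2.circle(a,tuple(int(v) for v in (q-[260,175]+.5)*8),4,(0,0,255),-1)
cv2.imwrite("pics/s3.png",a)
print(px.shape)
E
```

```text
[[291.3, 216.0], [286.9, 209.3], [295.8, 222.8], [300.1, 224.1], [294.6, 226.0], [289.7, 190.8]]
(6, 2)
```

View pics/s3.png

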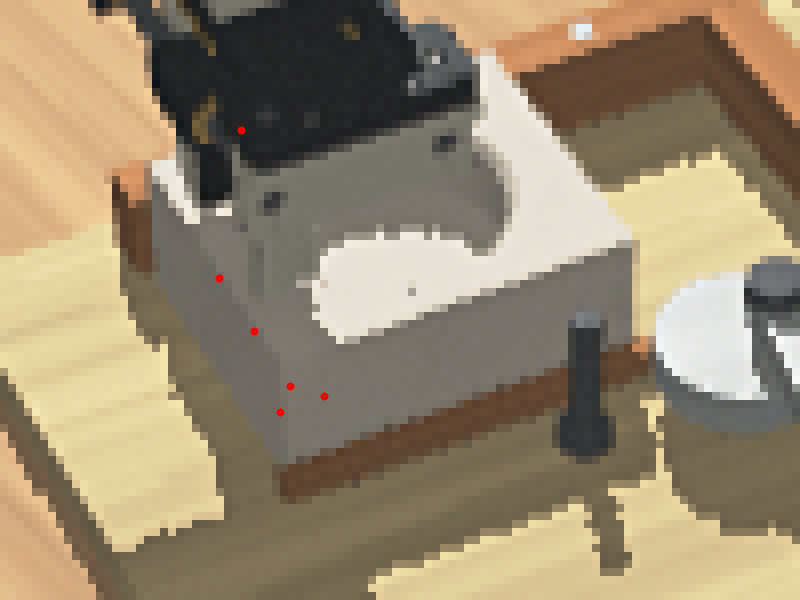

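The picture doesn't settle it: finger and shaded mould are the same grey. I'll read depth around the finger in the side, scene and wrist views.

```bash
python3 - <<'E'
from cell import manip, optics
import numpy as np
from h import *
th=-.182; R=np.array([[np.cos(th),-np.sin(th)],[np.sin(th),np.cos(th)]]); t=np.array([612,88.4])
L=lambda W:np.r_[((W[:2]*1000-t)@R),W[2]*1000].round(0).astype(int).tolist()
c=optics.camera("side"); W=cloud(c)
for r in range(196,234,3): print(r,[L(W[r,k]) if np.isfinite(W[r,k,0]) else None for k in range(284,304,3)])
D=optics.camera("wrist"); W=cloud(D)
for r in range(240,400,20): print(r,[L(W[r,k]) if np.isfinite(W[r,k,0]) else None for k in (262,290,318,350,376)])
E
```

```text
196 [[-135, 21, 86], [-128, 17, 87], [-163, -89, 187], [-159, -96, 190], [-151, -94, 186], [-144, -94, 183], [-134, -88, 174]]
199 [[-136, 19, 78], [-128, 20, 74], [-162, -85, 174], [-155, -85, 171], [-148, -87, 170], [-140, -85, 165], [-134, -87, 164]]
202 [[-137, 17, 70], [-129, 17, 67], [-163, -86, 166], [-157, -89, 166], [-151, -92, 166], [-143, -91, 163], [-85, 27, 40]]
205 [[-140, 12, 65], [-133, 8, 66], [-128, 2, 69], [-136, -37, 105], [-128, -36, 101], [-120, -36, 97], [-91, 14, 43]]
208 [[-138, 17, 51], [-141, -9, 73], [-133, -9, 71], [-137, -38, 96], [-128, -36, 91], [-120, -36, 87], [-95, 6, 42]]
211 [[-140, 16, 42], [-140, -6, 60], [-138, -20, 72], [-137, -37, 86], [-124, -24, 69], [-116, -25, 66], [-110, -30, 68]]
214 [[-139, 19, 29], [-140, -5, 50], [-141, -26, 68], [-134, -28, 66], [-128, -34, 70], [-122, -38, 70], [-115, -40, 69]]
217 [[-140, 17, 20], [-141, -5, 40], [-140, -24, 56], [-139, -40, 69], [-132, -42, 68], [-126, -46, 68], [-119, -49, 68]]
220 [[-144, 8, 19], [-140, -1, 26], [-141, -25, 47], [-140, -40, 59], [-137, -53, 69], [-129, -52, 66], [-119, -47, 56]
[... 472 characters left out ...]
25, -58, 28]]
240 [[-141, -30, 19], [-142, -15, 19], [-141, 0, 18], [-142, 18, 19], [-141, 32, 19]]
260 [[-139, -27, 43], [-139, -13, 44], [-140, 0, 45], [-140, 16, 46], [-140, 29, 47]]
280 [[-139, -24, 69], [-139, -12, 69], [-139, 0, 69], [-139, 14, 69], [-139, 26, 70]]
300 [[-136, -22, 84], [-130, -12, 69], [-130, 0, 70], [-129, 15, 69], [-136, 24, 84]]
320 [[-136, -20, 100], [-120, -12, 70], [-119, 0, 68], [-120, 15, 70], [-138, 21, 103]]
340 [[-135, -19, 112], [-94, -14, 44], [-94, 0, 44], [-94, 17, 44], [-135, 20, 112]]
360 [[-131, -18, 117], [-81, -15, 43], [-81, 0, 42], [-81, 17, 43], [-134, 19, 122]]
380 [[-124, -19, 119], [-69, -15, 43], [-69, 0, 43], [-69, 18, 44], [-128, 19, 125]]
```

Request:
{"api": "send_rows", "payload": {
  "commands": "0.6 0.03 0 0 0; 0.6 0.06 0 0 0; 0.6 0.1 0 0 0; 0.6 0.14 0 0 0; 0.6 0.18 0 0 0; 0.6 0.18 0 0 0; 0.6 0.18 0 0 0"
}}

```text
t: 5.45
tcp_pos: [0.4338, 0.121, 0.0475]
eef_rot: [[-0.983, 0.183, 0.001], [0.183, 0.983, -0.0], [-0.001, 0.0, -1.0]]
contact_force: [-0.4, 0.4, -0.2]
width: 0.0373
grip_force: 0.0
```

```bash
python3 - <<'E'
from cell import manip, optics
import numpy as np,cv2
c=optics.camera("side"); s=manip.get_state(); p,Rt=np.array(s["tcp_pos"]),np.array(s["eef_rot"])
print(p,s["contact_force"],s["joint_positions"])
E=c["extrinsics"]; 
pts=[p+Rt@np.array(q) for q in [(0,0,.014),(0,0,0),(0,-.0185,.014),(0,-.036,.014),(0,0,-.07)]]
px=cv2.projectPoints(np.array(pts),cv2.Rodrigues(E[:3,:3])[0],E[:3,3],c["K"],np.array([c["k1"],0,0,0]))[0][:,0]
a=cv2.resize(c["color"][160:260,220:340],None,fx=6,fy=6,interpolation=cv2.INTER_NEAREST)
for q in px: cv2.circle(a,tuple(int(v) for v in (q-[220,160]+.5)*6),4,(0,0,255),-1)
cv2.imwrite("pics/s4.png",a)
E
```

```text
[0.43391322 0.12092901 0.0474428 ] [-0.33631351 -0.35483568 -0.45987813] [ 2.32802002e-02  2.44713212e-01  1.96231857e+00 -1.41076740e-05
  9.33695168e-01 -1.36371671e+00]
```

View pics/s4.png

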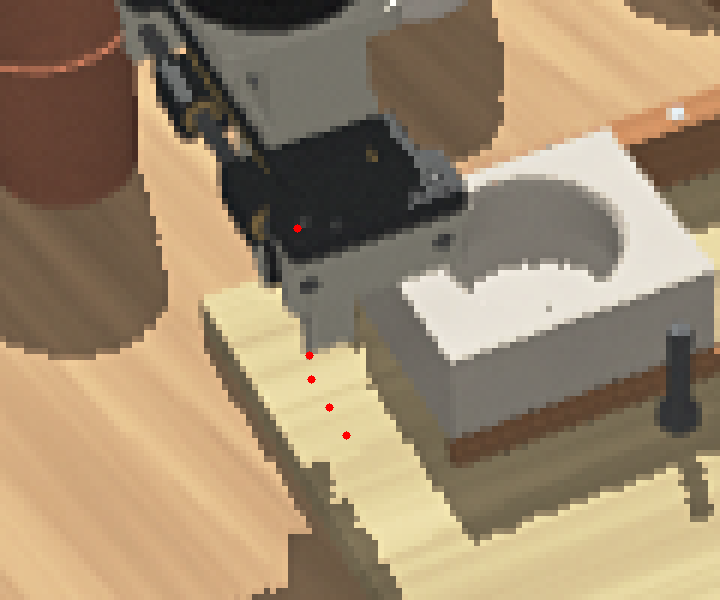

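The fingertip shows at crop (330,350), well above the predicted (330,407), so the tips stand higher than expected. I'll measure with depth.

```bash
python3 - <<'E'
from cell import manip, optics
import numpy as np
from h import *
p=manip.get_state(); R=np.array(p["eef_rot"]); p=np.array(p["tcp_pos"])
for n in("side","scene","wrist"):
  c=optics.camera(n); W=cloud(c); L=(W-p)@R*1000
  if n=="side":
    for r in range(200,224,2): print(r,[L[r,k].round(0).astype(int).tolist() if np.isfinite(L[r,k,0]) else None for k in range(268,282,2)])
  m=(abs(L[...,0])<15)&(abs(L[...,1])<60)&(L[...,2]<24)&(L[...,2]>-75)
  print(n,m.sum(), np.percentile(L[m],[1,10,50,90,99],axis=0).round(0).tolist() if m.any() else "")
E
```

```text
200 [[34, -91, -151], [30, -91, -149], [27, -95, -151], [23, -96, -151], [18, -95, -148], [13, -94, -145], [8, -95, -143]]
202 [[36, -95, -149], [31, -95, -147], [27, -96, -147], [23, -97, -146], [17, -94, -140], [11, -90, -135], [7, -91, -134]]
204 [[36, -92, -141], [30, -90, -137], [27, -93, -138], [21, -90, -133], [18, -94, -135], [11, -87, -126], [6, -86, -123]]
206 [[35, -90, -133], [32, -92, -133], [26, -89, -129], [21, -87, -124], [16, -88, -123], [11, -85, -119], [6, -86, -117]]
208 [[35, -86, -124], [29, -83, -119], [27, -91, -125], [21, -88, -119], [16, -85, -115], [11, -86, -113], [6, -85, -110]]
210 [[34, -85, -116], [29, -83, -112], [26, -87, -114], [20, -84, -110], [17, -88, -111], [-8, -32, -53], [-40, 41, 23]]
212 [[37, -90, -116], [31, -86, -110], [8, -35, -56], [2, -32, -51], [-1, -37, -54], [-7, -34, -49], [-40, 41, 30]]
214 [[-10, 48, 29], [11, -27, -44], [9, -37, -51], [4, -36, -49], [-1, -35, -45], [-6, -35, -44], [-36, 33, 28]]
216 [[-6, 38, 26], [10, -23, -33], [9, -34, -43], [3, -33, -39], [0, -36, -40], [-7, -32, -34], [-36, 32, 34]]
218 [[-5, 37, 32], [-9, 33, 30], [9, -34, -37], [-17, 28, 29], [-22, 24, 28], [-25, 20, 26], [-31, 21, 29]]
220 [[-1, 29, 30], [-6, 26, 30], [-11, 26, 32], [-14, 20, 29], [-19, 17, 28], [-23, 14, 27], [-28, 13, 29]]
222 [[1, 22, 30], [-3, 21, 31], [-6, 14, 26], [-11, 13, 28], [-16, 10, 27], [-20, 9, 28], [-26, 9, 31]]
side 93 [[-8.0, -39.0, -59.0], [-5.0, -36.0, -52.0], [5.0, -32.0, -41.0], [10.0, 21.0, -29.0], [11.0, 28.0, 24.0]]
scene 229 [[-14.0, -38.0, -75.0], [-12.0, -35.0, -71.0], [-8.0, 16.0, -52.0], [2.0, 27.0, -30.0], [7.0, 32.0, -21.0]]
wrist 6374 [[-7.0, -33.0, -75.0], [0.0, -29.0, -71.0], [9.0, -18.0, -57.0], [9.0, 30.0, -35.0], [10.0, 34.0, -27.0]]
```

```bash
python3 - <<'E'
from cell import manip, optics
import numpy as np,pickle
from h import *
D=pickle.load(open("d0.pkl","rb"))
p0=np.array([.155,.527,.193]);R0=np.array([[-0.959, 0.282, -0.001], [0.282, 0.959, -0.002], [0.0, -0.002, -1.0]])
s=manip.get_state()
def rep(c,p,R,tag):
  L=(cloud(c)-p)@R*1000
  m=(abs(L[...,0])<25)&(abs(L[...,1])<75)&(L[...,2]<24)&(L[...,2]>-120)
  z=L[...,2][m]; h,b=np.histogram(z,range(-120,26,6)); print(tag,list(zip(b[:-1].tolist(),h.tolist())))
  for a in(-60,-45,-35,-28): 
    q=m&(abs(L[...,2]-a)<3)
    if q.any(): print(a,np.percentile(L[q],[2,98],axis=0).round(0).tolist())
rep(D["wrist"],p0,R0,"open")
rep(optics.camera("wrist"),np.array(s["tcp_pos"]),np.array(s["eef_rot"]),"now")
E
```

```text
open [(-120, 1491), (-114, 1301), (-108, 994), (-102, 493), (-96, 1181), (-90, 1772), (-84, 1667), (-78, 1610), (-72, 1462), (-66, 1269), (-60, 1107), (-54, 997), (-48, 875), (-42, 785), (-36, 652), (-30, 308), (-24, 0), (-18, 0), (-12, 0), (-6, 0), (0, 0), (6, 0), (12, 0), (18, 0)]
-60 [[-7.0, -60.0, -63.0], [10.0, 61.0, -57.0]]
-45 [[-7.0, -59.0, -48.0], [10.0, 60.0, -42.0]]
-35 [[-7.0, -58.0, -38.0], [10.0, 60.0, -32.0]]
-28 [[-7.0, -53.0, -31.0], [10.0, 55.0, -26.0]]
now [(-120, 629), (-114, 548), (-108, 410), (-102, 222), (-96, 444), (-90, 896), (-84, 904), (-78, 1028), (-72, 1150), (-66, 1012), (-60, 880), (-54, 775), (-48, 699), (-42, 584), (-36, 490), (-30, 238), (-24, 0), (-18, 0), (-12, 0), (-6, 0), (0, 0), (6, 0), (12, 0), (18, 0)]
-60 [[-6.0, -33.0, -63.0], [10.0, 34.0, -57.0]]
-45 [[-6.0, -32.0, -48.0], [10.0, 33.0, -42.0]]
-35 [[-6.0, -31.0, -38.0], [10.0, 32.0, -32.0]]
-28 [[-7.0, -27.0, -31.0], [9.0, 27.0, -26.0]]
```

The whole gripper sits 41 mm higher than the reported TCP implies, with the tips 27 mm behind it rather than 14 mm ahead. I'll use tip z = tcp_z + 0.027 from here, and lower so the tips are at about 35 mm.

Request:
{"api": "send_rows", "payload": {
  "commands": "0.6 0 0 0.04 0; 0.6 0 0 0.08 0; 0.6 0 0 0.13 0; 0.6 -0.03 0 0.13 0; 0.6 -0.06 0 0.13 0; 0.6 -0.08 0 0.13 0; 0.6 -0.08 0 0.13 0"
}}

```text
t: 6.58
tcp_pos: [0.4579, 0.1164, 0.0086]
eef_rot: [[-0.983, 0.183, 0.001], [0.183, 0.983, 0.0], [-0.001, 0.0, -1.0]]
contact_force: [0.2, 0.7, 0.0]
width: 0.0373
grip_force: 0.0
```

Request:
{"api": "send_rows", "payload": {
  "commands": "0.6 -0.008 0 0 0; 0.6 -0.016 0 0 0; 0.6 -0.024 0 0 0; 0.6 -0.032 0 0 0; 0.6 -0.040 0 0 0; 0.6 -0.048 0 0 0"
}}

```text
t: 7.32
tcp_pos: [0.469, 0.1142, 0.0079]
eef_rot: [[-0.983, 0.182, -0.004], [0.182, 0.983, 0.0], [0.004, -0.0, -1.0]]
contact_force: [-5.4, 1.3, 3.6]
width: 0.0371
grip_force: 2.9
```

Request:
{"api": "send_rows", "payload": {
  "commands": "0.6 -0.01 0 0 0; 0.6 -0.02 0 0 0; 0.6 -0.03 0 0 0; 0.6 -0.04 0 0 0; 0.6 -0.05 0 0 0; 0.6 -0.06 0 0 0; 0.6 -0.07 0 0 0; 0.6 -0.08 0 0 0"
}}

```text
t: 8.32
tcp_pos: [0.4927, 0.1098, 0.0079]
eef_rot: [[-0.983, 0.183, -0.004], [0.183, 0.983, 0.0], [0.004, -0.0, -1.0]]
contact_force: [-5.4, 1.1, 4.2]
width: 0.0372
grip_force: 2.8
```

Request:
{"api": "send_rows", "payload": {
  "commands": "0.6 -0.01 0 0 0; 0.6 -0.02 0 0 0; 0.6 -0.03 0 0 0; 0.6 -0.04 0 0 0; 0.6 -0.05 0 0 0; 0.6 -0.06 0 0 0; 0.6 -0.07 0 0 0; 0.6 -0.08 0 0 0"
}}

```text
t: 9.32
tcp_pos: [0.5162, 0.1055, 0.0079]
eef_rot: [[-0.983, 0.183, -0.004], [0.183, 0.983, 0.0], [0.004, -0.0, -1.0]]
contact_force: [-4.8, 1.4, 3.7]
width: 0.0372
grip_force: 2.8
```

Request:
{"api": "send_rows", "payload": {
  "commands": "0.6 -0.01 0 0 0; 0.6 -0.02 0 0 0; 0.6 -0.03 0 0 0; 0.6 -0.04 0 0 0; 0.6 -0.05 0 0 0; 0.6 -0.06 0 0 0; 0.6 -0.07 0 0 0; 0.6 -0.075 0 0 0"
}}

```text
t: 10.32
tcp_pos: [0.5388, 0.1013, 0.0079]
eef_rot: [[-0.983, 0.183, -0.003], [0.183, 0.983, 0.0], [0.003, -0.0, -1.0]]
contact_force: [-4.7, 1.5, 3.4]
width: 0.0374
grip_force: 2.7
```

Request:
{"api": "send_rows", "payload": {
  "commands": "0.6 -0.003 0 0 0; 0.6 -0.006 0 0 0; 0.6 -0.009 0 0 0; 0.6 -0.012 0 0 0"
}}

```text
t: 10.82
tcp_pos: [0.5424, 0.1006, 0.0079]
eef_rot: [[-0.983, 0.183, -0.003], [0.183, 0.983, 0.0], [0.003, -0.0, -1.0]]
contact_force: [-4.2, 1.7, 3.1]
width: 0.0369
grip_force: 2.6
```

Request:
{"api": "send_rows", "payload": {
  "commands": "0.6 -0.003 0 0 0; 0.6 -0.006 0 0 0; 0.6 -0.009 0 0 0; 0.6 -0.011 0 0 0"
}}

```text
t: 11.32
tcp_pos: [0.5438, 0.1003, 0.0078]
eef_rot: [[-0.983, 0.182, -0.006], [0.182, 0.983, 0.001], [0.006, -0.001, -1.0]]
contact_force: [-10.5, 1.8, 7.6]
width: 0.0373
grip_force: 5.4
```

Request:
{"api": "send_rows", "payload": {
  "commands": "0.6 -0.002 0 0 0; 0.6 -0.004 0 0 0; 0.6 -0.006 0 0 0"
}}

```text
t: 11.7
tcp_pos: [0.5436, 0.1003, 0.0076]
eef_rot: [[-0.983, 0.182, -0.01], [0.182, 0.983, 0.001], [0.01, -0.001, -1.0]]
contact_force: [-15.1, 2.7, 11.1]
width: 0.0375
grip_force: 7.7
```

Force rose from 4.5 to about 15 N with the motion stalled: it has met the end fence. I'll back off and check.

Request:
{"api": "send_rows", "payload": {
  "commands": "0.6 0.01 0 0 0; 0.6 0.05 0 0 0; 0.6 0.12 0 0 0; 0.6 0.2 0 0 0; 0.6 0.2 0 -0.15 0; 1 0.2 0 -0.3 0; 1 0.2 0 -0.3 0; 1 0.2 0 -0.3 0"
}}

```text
t: 12.7
tcp_pos: [0.4897, 0.1104, 0.0979]
eef_rot: [[-0.983, 0.183, 0.0], [0.183, 0.983, -0.0], [-0.0, 0.0, -1.0]]
contact_force: [-0.8, -0.5, 0.0]
width: 0.0117
grip_force: 0.0
```

```bash
cat > m.py <<'E'
from cell import manip, optics
import numpy as np,cv2
from h import *
th=-.182; R=np.array([[np.cos(th),-np.sin(th)],[np.sin(th),np.cos(th)]]); t=np.array([612,88.4])
def show():
  for n in("side","scene"):
    c=optics.camera(n); W=cloud(c); L=(W[...,:2]*1000-t)@R; z=W[...,2]*1000; g=c["color"].astype(int); sat=g.max(2)-g.min(2)
    m=(abs(z-68)<6)&(abs(L[...,1])<60)&(L[...,0]>-150)&(L[...,0]<75)&(sat<35)&(g.max(2)>110)
    if m.sum()>50: print(n,m.sum(),"mould top",np.percentile(L[m],[1,99],axis=0).round(1).tolist(),cv2.minAreaRect(L[m].astype(np.float32)))
    # grip: black, near lever
    d=np.hypot(L[...,0]-10,L[...,1]+88)
    m=(z>45)&(z<72)&(d>70)&(d<145)&(g.max(2)<60)&(L[...,0]<60)&(L[...,1]<-60)
    if m.sum()>5:
      q=np.median(L[m],0)-[10,-88]; print("grip",m.sum(),q.round(1),"angle",np.arctan2(-q[0],-q[1]).round(3))
  s=manip.get_state(); print(s["tcp_pos"],((np.array(s["tcp_pos"])[:2]*1000-t)@R).round(1),s["contact_force"].round(1) if hasattr(s["contact_force"],"round") else s["contact_force"],s["joint_positions"])
  return c
E
python3 -c "
from m import *
show()
c=optics.camera('side'); cv2.imwrite('pics/s5.png',cv2.resize(c['color'][140:290,240:425],None,fx=4,fy=4,interpolation=cv2.INTER_CUBIC))
"
```

```text
side 878 mould top [[-60.0, -53.5], [58.9, 47.9]] ((0.23785018920898438, -1.7968521118164062), (122.32479858398438, 108.9151382446289), 0.44699540734291077)
grip 145 [ -24.5 -106.7] angle 0.225
scene 802 mould top [[-58.6, -51.7], [62.1, 47.4]] ((1.5722427368164062, -2.017730712890625), (101.22383880615234, 123.94020080566406), 89.7639389038086)
grip 141 [ -11.3 -102.7] angle 0.11
[0.48882943 0.11040418 0.09689284] [-125.1   -0.7] [ 0.3 -0.9  0.5] [-7.85441834e-04  2.63674746e-01  1.78544498e+00 -3.42486178e-05
  1.09484716e+00 -1.38776973e+00]
```

View pics/s5.png

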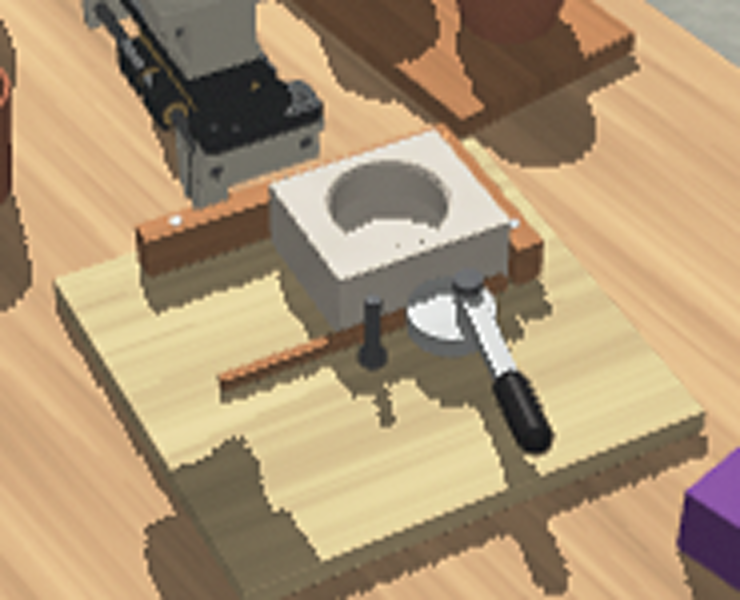

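The picture shows the mould tight against the end fence, top edge near (480,170), with the lever grip at (525,410). Depth gives mould x ≈ 0–1 mm and lever angle ≈ 0.17. Next I go beyond the lever's +x side.

Request:
{"api": "send_rows", "payload": {
  "commands": "1 -0.17 -0.22 0 0.07; 1 -0.35 -0.44 0 0.14; 1 -0.52 -0.66 0 0.22; 1 -0.52 -0.66 0 0.22; 1 -0.52 -0.66 0 0.22; 1 -0.52 -0.66 0 0.22; 1 -0.52 -0.66 0.1 0.22; 1 -0.52 -0.66 0.1 0.22"
}}

```text
t: 13.85
tcp_pos: [0.6043, -0.1102, 0.0659]
eef_rot: [[-0.938, 0.347, -0.006], [0.347, 0.938, 0.002], [0.006, 0.0, -1.0]]
contact_force: [-0.9, 0.7, 0.6]
width: 0.0004
grip_force: 0.0
```

```bash
cat > g.py <<'E'
from m import *
def L(d=None):
  c=optics.camera("wrist"); s=manip.get_state(); p=np.array(s["tcp_pos"]);Rt=np.array(s["eef_rot"])
  lt=(p[:2]*1000-t)@R; print("tcp local",lt.round(1),p[2].round(4),"tool yaw a",(np.arctan2(Rt[1,0],Rt[0,0])-(np.pi+th)),s["contact_force"])
  # true lever in tool frame via cloud
  W=cloud(c); T=(W-p)@Rt*1000; z=W[...,2]*1000; g=c["color"].astype(int)
  l=(W[...,:2]*1000-t)@R; d=np.hypot(l[...,0]-10,l[...,1]+88)
  m=(z>48)&(z<72)&(d<145)&(l[...,1]<-60)&(T[...,0]>12)&(T[...,0]<90)
  m2=m&(d>75)&(g.max(2)<70)
  if m2.sum()>20:
    q=np.median(l[m2],0)-[10,-88]; vx,vy,x0,y0=cv2.fitLine(l[m2].astype(np.float32),cv2.DIST_HUBER,0,.01,.01).ravel()
    print("grip",m2.sum(),"angle",np.arctan2(-q[0],-q[1]),"line",vx,vy, "tool-frame pts",np.percentile(T[m2],[2,50,98],axis=0).round(1).tolist())
L()
E
python3 g.py
```

```text
tcp local [  29.7 -197. ] 0.0673 tool yaw a -0.1727499512966144 [0.69491824 0.15327803 0.35137825]
grip 4824 angle 0.20587136334160006 line 0.1670185 0.98595375 tool-frame pts [[30.2, -23.0, -0.6], [41.4, 2.8, 1.9], [49.8, 28.0, 9.0]]
```

Request:
{"api": "send_rows", "payload": {
  "commands": "1 0 0 0.06 0; 1 0 0 0.12 0; 1 0 0 0.175 0; 1 0 0 0.175 0; 1 0.02 0 0.175 0; 1 0.04 0 0.175 0; 1 0.05 0 0.175 0; 1 0.055 0 0.175 0"
}}

```text
t: 14.9
tcp_pos: [0.5917, -0.107, 0.0162]
eef_rot: [[-0.937, 0.349, 0.001], [0.349, 0.937, -0.0], [-0.001, -0.0, -1.0]]
contact_force: [0.4, 1.0, -0.2]
width: 0.0005
grip_force: 0.0
```

Request:
{"api": "send_rows", "payload": {
  "commands": "1 0.004 0 0 0; 1 0.008 0 0 0; 1 0.012 0 0 0; 1 0.016 0 0 0"
}}

```text
t: 15.4
tcp_pos: [0.5874, -0.1054, 0.0158]
eef_rot: [[-0.937, 0.349, 0.001], [0.349, 0.937, -0.0], [-0.001, 0.0, -1.0]]
contact_force: [2.0, -1.6, -1.2]
width: 0.0008
grip_force: 1.2
```

Contact with the grip is at about 2–3 N. I'll follow the arc in 0.04 rad rows.

Request:
{"api": "send_rows", "payload": {
  "commands": "1 0.0141 -0.0024 0 0.051; 1 0.0282 -0.0042 0 0.102; 1 0.0424 -0.0055 0 0.153; 1 0.0566 -0.0061 0 0.204; 1 0.0709 -0.0063 0 0.255; 1 0.0851 -0.0058 0 0.306; 1 0.0993 -0.0048 0 0.357; 1 0.1135 -0.0032 0 0.407"
}}

```text
t: 16.4
tcp_pos: [0.5562, -0.095, 0.016]
eef_rot: [[-0.779, 0.627, 0.003], [0.627, 0.779, -0.001], [-0.003, 0.001, -1.0]]
contact_force: [3.3, -1.7, -3.5]
width: 0.0008
grip_force: 1.7
```

Request:
{"api": "send_rows", "payload": {
  "commands": "1 0.0141 -0.0024 0 0.051; 1 0.0282 -0.0042 0 0.102; 1 0.0424 -0.0055 0 0.153; 1 0.0566 -0.0061 0 0.204; 1 0.0709 -0.0063 0 0.255; 1 0.0851 -0.0058 0 0.306; 1 0.0993 -0.0048 0 0.357; 1 0.1135 -0.0032 0 0.407"
}}

```text
t: 17.4
tcp_pos: [0.5289, -0.075, 0.016]
eef_rot: [[-0.543, 0.84, 0.002], [0.84, 0.543, -0.002], [-0.003, 0.001, -1.0]]
contact_force: [2.4, -4.5, -2.3]
width: 0.0007
grip_force: 2.2
```

```bash
cat > f.py <<'E'
from cell import manip
import numpy as np
th=-.182; R=np.array([[np.cos(th),-np.sin(th)],[np.sin(th),np.cos(th)]]); t=np.array([612,88.4])
s=manip.get_state(); p=np.array(s["tcp_pos"]);Rt=np.array(s["eef_rot"])
v=(p[:2]*1000-t)@R-[10,-88]; a=-(np.arctan2(Rt[1,0],Rt[0,0])-np.pi-th); a=(a+np.pi)%(2*np.pi)-np.pi
u=np.array([-np.sin(a),-np.cos(a)]); n=np.array([np.cos(a),-np.sin(a)])
print("yaw",a,"r",v@u,"d",v@n,"lever est",np.arctan2(-v[0],-v[1])+np.arcsin(19.5/np.hypot(*v)),"F tool",(Rt.T@np.array(s["contact_force"])).round(1))
E
python3 f.py
```

```text
yaw 0.8148577874359497 r 105.44840615529698 d 21.178141808745405 lever est 0.7989681320924054 F tool [-5.1 -0.4  2.4]
```

Tracking well (lever ≈ 0.80). Continuing.

Request:
{"api": "send_rows", "payload": {
  "commands": "1 0.0141 -0.0024 0 0.051; 1 0.0282 -0.0042 0 0.102; 1 0.0424 -0.0055 0 0.153; 1 0.0566 -0.0061 0 0.204; 1 0.0709 -0.0063 0 0.255; 1 0.0851 -0.0058 0 0.306; 1 0.0993 -0.0048 0 0.357; 1 0.1135 -0.0032 0 0.407"
}}

```text
t: 18.4
tcp_pos: [0.5084, -0.0469, 0.0159]
eef_rot: [[-0.252, 0.968, 0.0], [0.968, 0.252, -0.002], [-0.002, -0.001, -1.0]]
contact_force: [-1.1, -4.5, 0.0]
width: 0.0005
grip_force: 2.3
```

```bash
python3 f.py
```

```text
yaw 1.1341130665108574 r 106.20700805092241 d 20.902871489401793 lever est 1.1209209683468075 F tool [-4.1 -2.2 -0. ]
```

Request:
{"api": "send_rows", "payload": {
  "commands": "1 0.0141 -0.0024 0 0.051; 1 0.0282 -0.0042 0 0.102; 1 0.0424 -0.0055 0 0.153; 1 0.0566 -0.0061 0 0.204; 1 0.0709 -0.0063 0 0.255; 1 0.0780 -0.0061 0 0.28"
}}

```text
t: 19.15
tcp_pos: [0.5, -0.0243, 0.0157]
eef_rot: [[-0.035, 0.999, -0.001], [0.999, 0.035, -0.001], [-0.001, -0.001, -1.0]]
contact_force: [-2.3, -5.2, 0.6]
width: 0.0004
grip_force: 2.1
```

```bash
python3 f.py
```

```text
yaw 1.3534144758434081 r 106.69844499331505 d 20.592659689934884 lever est 1.3431837639425095 F tool [-5.1 -2.5 -0.6]
```

Request:
{"api": "send_rows", "payload": {
  "commands": "1 0.0042 -0.0008 0 0.015; 1 0.0084 -0.0015 0 0.031; 1 0.0126 -0.0022 0 0.046; 1 0.0169 -0.0028 0 0.061; 1 0.0211 -0.0034 0 0.076; 1 0.0253 -0.0039 0 0.092"
}}

```text
t: 19.9
tcp_pos: [0.4984, -0.017, 0.0157]
eef_rot: [[0.036, 0.999, -0.002], [0.999, -0.036, -0.002], [-0.002, -0.002, -1.0]]
contact_force: [-3.5, -5.4, 2.0]
width: 0.0005
grip_force: 2.8
```

Request:
{"api": "send_rows", "payload": {
  "commands": "1 0.0042 -0.0008 0 0.015; 1 0.0084 -0.0015 0 0.031; 1 0.0126 -0.0022 0 0.046; 1 0.0169 -0.0028 0 0.061"
}}

```text
t: 20.4
tcp_pos: [0.4975, -0.0121, 0.0157]
eef_rot: [[0.084, 0.996, -0.002], [0.996, -0.084, -0.002], [-0.002, -0.002, -1.0]]
contact_force: [-4.2, -6.5, 1.9]
width: 0.0002
grip_force: 3.3
```

```bash
python3 f.py
```

```text
yaw 1.472892821573673 r 106.95821854924976 d 21.183437973716174 lever est 1.4571774201642484 F tool [-6.8 -3.6 -1.9]
```

Request:
{"api": "send_rows", "payload": {
  "commands": "1 0.0028 -0.0005 0 0.01; 1 0.0056 -0.001 0 0.02; 1 0.0084 -0.0015 0 0.031; 1 0.0112 -0.002 0 0.041"
}}

```text
t: 20.9
tcp_pos: [0.4971, -0.0087, 0.0157]
eef_rot: [[0.116, 0.993, -0.002], [0.993, -0.116, -0.002], [-0.002, -0.002, -1.0]]
contact_force: [-3.1, -6.9, 2.7]
width: 0.0004
grip_force: 3.5
```

Request:
{"api": "send_rows", "payload": {
  "commands": "1 0.0028 -0.0005 0 0.01; 1 0.0056 -0.001 0 0.02; 1 0.0084 -0.0015 0 0.031"
}}

```text
t: 21.28
tcp_pos: [0.4968, -0.0062, 0.0157]
eef_rot: [[0.14, 0.99, -0.003], [0.99, -0.14, -0.002], [-0.002, -0.002, -1.0]]
contact_force: [-4.4, -7.3, 3.4]
width: 0.0008
grip_force: 3.6
```

```bash
python3 f.py
```

```text
yaw 1.5292477894822394 r 107.14858204325614 d 21.423321438444503 lever est 1.5113288878610605 F tool [-7.8 -3.4 -3.4]
```

Request:
{"api": "send_rows", "payload": {
  "commands": "1 0.0028 -0.0005 0 0.01; 1 0.0056 -0.001 0 0.02; 1 0.0084 -0.0015 0 0.031"
}}

```text
t: 21.65
tcp_pos: [0.4966, -0.0036, 0.0156]
eef_rot: [[0.164, 0.986, -0.003], [0.986, -0.164, -0.002], [-0.002, -0.003, -1.0]]
contact_force: [-5.0, -7.1, 3.1]
width: 0.0005
grip_force: 3.9
```

Request:
{"api": "send_rows", "payload": {
  "commands": "1 0.0028 -0.0003 0 0.01; 1 0.0056 -0.0006 0 0.02"
}}

```text
t: 21.9
tcp_pos: [0.4965, -0.0023, 0.0157]
eef_rot: [[0.179, 0.984, -0.003], [0.984, -0.179, -0.003], [-0.003, -0.003, -1.0]]
contact_force: [-7.1, -10.4, 3.4]
width: 0.0004
grip_force: 5.4
```

```bash
python3 f.py
```

```text
yaw 1.5688372741679544 r 107.22644685537959 d 21.898829531612208 lever est 1.5465146799285892 F tool [-11.5  -5.1  -3.3]
```

Request:
{"api": "send_rows", "payload": {
  "commands": "1 0.0025 0 0 0; 1 0.0025 0 0 0"
}}

```text
t: 22.15
tcp_pos: [0.4965, -0.0021, 0.0157]
eef_rot: [[0.179, 0.984, -0.004], [0.984, -0.179, -0.003], [-0.004, -0.003, -1.0]]
contact_force: [-6.1, -10.9, 4.6]
width: 0.0006
grip_force: 5.8
```

```bash
python3 f.py
```

```text
yaw 1.5684310145979694 r 107.25811005641097 d 21.619508126801296 lever est 1.5487081191136869 F tool [-11.9  -4.1  -4.5]
```

Request:
{"api": "send_rows", "payload": {
  "commands": "1 0.003 0 0 0; 1 0.004 0 0 0; 1 0.004 0 0 0"
}}

```text
t: 22.52
tcp_pos: [0.4965, -0.0017, 0.0157]
eef_rot: [[0.178, 0.984, -0.004], [0.984, -0.178, -0.005], [-0.005, -0.003, -1.0]]
contact_force: [-7.5, -14.4, 3.5]
width: 0.0006
grip_force: 7.6
```

```bash
python3 f.py
```

```text
yaw 1.5679893927201256 r 107.30386116463819 d 21.218993433972695 lever est 1.5519941410996787 F tool [-15.5  -4.8  -3.4]
```

Past the 12 N hinge limit and stalled, so it is on the pin. One more light press, then I retreat straight back.

Request:
{"api": "send_rows", "payload": {
  "commands": "1 0.003 0 0 0; 1 0.003 0 0 0; 1 0.003 0 0 0"
}}

```text
t: 22.9
tcp_pos: [0.4965, -0.0014, 0.0157]
eef_rot: [[0.178, 0.984, -0.004], [0.984, -0.178, -0.005], [-0.006, -0.003, -1.0]]
contact_force: [-7.7, -16.8, 4.4]
width: 0.0006
grip_force: 8.7
```

```bash
python3 f.py
```

```text
yaw 1.5677392042701985 r 107.37200831798579 d 20.85804496605878 lever est 1.555106333508445 F tool [-17.9  -4.6  -4.2]
```

Request:
{"api": "send_rows", "payload": {
  "commands": "1 -0.012 0 0 0; 1 -0.024 0 0 0; 1 -0.03 0 0 0; 1 -0.03 0 0 0"
}}

```text
t: 23.4
tcp_pos: [0.4973, -0.0066, 0.0158]
eef_rot: [[0.18, 0.984, 0.0], [0.984, -0.18, 0.0], [0.0, 0.0, -1.0]]
contact_force: [0.3, -0.3, -0.3]
width: 0.0003
grip_force: 0.0
```

```bash
python3 f.py
```

```text
yaw 1.5702145294016 r 105.6180370292635 d 26.13774210683113 lever est 1.5078090900714256 F tool [-0.3  0.3  0.3]
```

Request:
{"api": "send_rows", "payload": {
  "commands": "1 0 0 -0.1 0; 1 0 0 -0.2 0; 1 0 0 -0.3 0; 1 0 0 -0.4 0; 1 0.5 0 -0.4 0; 1 0.5 0 -0.4 0; 1 0.5 0 -0.4 0; 1 0.5 0 -0.4 0"
}}

```text
t: 24.4
tcp_pos: [0.524, 0.1428, 0.1356]
eef_rot: [[0.177, 0.984, -0.0], [0.984, -0.177, 0.0], [0.0, -0.0, -1.0]]
contact_force: [0.2, 0.6, 0.2]
width: 0.0003
grip_force: 0.0
```

```bash
python3 -c "
from m import *
show()
c=optics.camera('side'); cv2.imwrite('pics/s6.png',cv2.resize(c['color'][140:290,240:425],None,fx=4,fy=4,interpolation=cv2.INTER_CUBIC))
"
```

```text
side 872 mould top [[-59.6, -51.2], [58.7, 51.2]] ((-0.8962249755859375, 0.7513923645019531), (123.03997802734375, 106.2222671508789), 0.5968430638313293)
grip 162 [-105.2   -8.6] angle 1.489
scene 802 mould top [[-57.7, -48.2], [62.3, 50.5]] ((2.8279190063476562, 1.1713142395019531), (125.68107604980469, 100.3463134765625), 0.10935942083597183)
grip 99 [-98.4  -6.5] angle 1.505
[0.52385553 0.1406846  0.13553565] [-96.2  35.5] [ 1.  -0.7  0. ] [ 5.69637014e-02  2.92288369e-01  1.63921653e+00 -4.59381793e-04
  1.21063503e+00  2.37412200e-01]
```

View pics/s6.png

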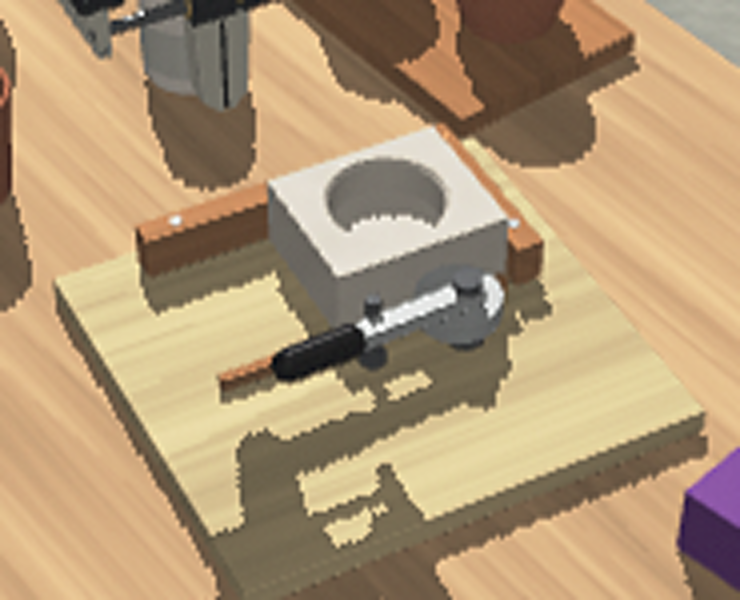

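The picture shows the lever bar against the pin at (373,305), the mould tight in the corner of the fences, and the arm clear. I'm handing in.

```bash
python3 -c "
from cell import ticket
print(ticket.sign_off())"
```

```text
the job is handed in; nothing more can be done
None
```

The job is handed in, but no verdict came back: the mould is home against the end fence, and the lever was pressed onto the stop pin at about 1.55 rad. My readings peaked near 19 N, the arm is clear of everything, and I did not measure the cam's clamping force or how hard the lever bears on the pin after release.

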